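# Isolate and bleed the air filter on the bench manifold

## Task

The air filter on the bench manifold is due for a new element, so take the pressure off it: with one fingertip push the lever of the ball valve that feeds the filter round until it is fully shut, square across its pipe against its stop, and only then push the small lever of the bleed valve just after the filter fully open, until it lies in line with its own pipe. Push the levers gently from the side and do not grip them. Leave the levers of the other two drops and the loose things on the bench as they are.

Things in the scene. Friction and masses are not known exactly. Their poses are not given: they have to be found in the camera images.
- manifold: Fixed compressed-air manifold: level steel header pipe, 27 mm thick, 500 mm long, axis 150 mm above the bench. Origin on the bench under its middle; y runs along the header, z up. Three parallel drops leave it towards -x (the robot's side) at y = -155, 0 and +155 mm, in any order. All three have the same brass ball valve with a 98 mm lever on top.
- filter_drop: The drop with the filter, fixed. Origin on the bench under the header axis where the drop leaves; axes as the manifold's. Its pipe runs along -x, 150 mm up: ball valve with long lever (stem at x = -50 mm), filter (see point filter_head), tee at -150 mm, coupler (27 mm thick) to -211 mm. From the tee a side branch runs to -y: small brass bleed valve (stem 60 mm out), copper silencer to 105 mm.
- filter_lever (a joint): Angle (rad) of the long lever of the valve that feeds the filter; vertical hinge. 0 = fully open, along its pipe, pointing to -x of the drop (over the filter); pi/2 = fully shut, square across the pipe, pointing to +y, at a hard stop. Grows clockwise seen from above. Starts between 0 and 0.35, stays where it is left, needs about 0.3 N m (4 N at 75 mm).
- filter_lever_pivot (a point): Point on the turning axis of that lever, at mid-height of its sleeve, 200 mm above the bench.
- filter_lever_tip (a point): Free end of that lever, 98 mm from the pivot, on its centre line, 200 mm above the bench. From 34 mm out to the tip the lever has a black sleeve 20 mm wide and 9 mm thick (195.5 to 204.5 mm above the bench); nearer the pivot it is a flat steel strap 16 mm wide.
- filter_head (a point): Centre of the top of the filter head, an aluminium block 46 mm square, 170 mm above the bench, under the open lever. A clear bowl 41 mm across hangs below it. Only this drop has one.
- bleed_lever (a joint): Angle (rad) of the small bleed lever; vertical hinge. 0 = shut, square to its side branch, pointing to -x of the drop (towards the robot); pi/2 = fully open, in line with the branch, pointing outwards to -y, at a hard stop. Grows counter-clockwise seen from above. Starts between 0 and 0.1, stays where it is left, needs about 0.12 N m (3 N at 42 mm).
- bleed_pivot (a point): Point on the turning axis of the bleed lever, at mid-height of its sleeve, 180 mm above the bench.
- bleed_tip (a point): Free end of the bleed lever, 56 mm from its pivot, on its centre line, 180 mm above the bench. From 20 mm out to the tip it has a black sleeve 14 mm wide and 8 mm thick (176 to 184 mm above the bench).
- gauge_lever_tip (a point): Free end of the lever of the drop with a round pressure gauge (42 mm, dial up, 164 mm above the bench, at its -y side). Same valve and 98 mm lever as the filter's; this one stands shut, across its pipe. Leave it.
- plain_lever_tip (a point): Free end of the lever of the drop that has neither filter nor gauge. Same valve and 98 mm lever; this one stands open, along its pipe. Leave it.
- element: Loose new filter element, a paper-coloured cylinder 32 mm across and 58 mm high, standing on the bench in front of the manifold. Origin at the centre of its underside. Leave it.
- oil: Loose small white oil bottle, 44 mm across and 115 mm high, standing in front of the manifold. Origin at the centre of its underside. Leave it.
- spanner: Loose open-ended spanner, 170 mm long, lying flat beside the +y end of the manifold. Origin at the middle of its underside. Leave it.
- socket: Loose deep socket, 32 mm across and 70 mm high, standing beside the -y end of the manifold. Origin at the centre of its underside. Leave it.

How it is judged:
By the outcome, as a careful person would: the job done as asked, in the order asked, and still so for the second after the job is handed in, with the robot touching nothing.
It also fails if it takes over 45 s, if anything falls off the work surface, if the arm or the gripper's body presses on something with over 40 N, if the wrist force passes 120 N, or if a joint passes its speed limit or range.

## Robot

A 7-joint arm with a two-finger parallel gripper is mounted at the origin on the work surface. World frame = base frame: x ahead of the robot, y to its left, z up, the work surface at z = 0. Lengths are in m, angles in rad, forces in N, time in s.
With the tool pointing down it reaches from about 0.4 to 0.875 m from the base axis. Payload 19.3 kg.
Tool frame: the origin (TCP) lies on the centre line of the jaws, within the pads' length; the fingertips stand 14 mm ahead of it and the grasp point (between the pads) lies 5 mm behind it; z points along the fingers, y is the line along which they close (so a half turn about z gives the same grasp; the last joint's range is limited). The gripper opens to 85 mm and grips with 20 to 120 N. Pads are 22 mm wide; open, the fingers measure 114 mm over their backs; the gripper's body (76 mm by 85 mm) begins 54 mm behind the grasp point. The pads swing forward as they close: fully open they stand 13 mm farther back than shut.
Start: joints at [1.089, 0.521, -0.036, 1.599, 0.021, 1.021, -0.113], TCP at [0.25, -0.573, 0.213] pointing down, gripper open.
Joint ranges: [-2.91, 2.91], [-0.3, 2.13], [-1.5, 1.42], [0.17, 2.43], [-1.26, 4.41], [0.16, 1.93], [-2.52, 2.52]. Speed limits (rad/s): [1.89, 1.89, 2.39, 2.39, 3.01, 3.01, 3.01].

## Interface

Orientations are given as [roll, pitch, yaw] about the fixed x, y, z axes, in that order (R = Rz(yaw) Ry(pitch) Rx(roll)).
In Python, from workcell import bot, grab_frame, regions_of gives the robot as it stands. The module is installed in compiled form; this text tells all that it offers.
- The arm moves only by the tool play_rows, never from a script. Its argument "plan" is a list of rows, each a list of 3 entries, a list of its own where there are three numbers: the shift along the tool's x, y, z in units of 2.5 cm (1.0 is 2.5 cm), then the turn, a rotation vector about the tool's x, y, z in units of 0.15 rad (1.0 is 0.15 rad), then the closure, from -1 (fully open) to 1 (shut). In form: [[[tx, ty, tz], [rx, ry, rz], jaw], ...]. A call has 1 to 20 rows; each row shifts and turns the commanded pose from where the row before left it, along the tool's axes as they then stand; what a row does not reach is not made up. A row lasts 1/8 s, in which the tool goes at most 62.5 mm and 10.7 degrees, less where a joint would pass 70% of its speed; a pose out of reach is approached as far as the arm can. A call with a number of a shift or a turn outside -1 to 1 is refused whole. A call with a gripper value outside its range is refused whole. The fingers move at their own pace and stop on an object; "newtons" is the grip in N (left out, the last holds). Time passes only in rows, so rows that do not move let the fingers close. It gives the time, the measured TCP pose, the force, the opening and the grip force at its end, in the units of the state.
- bot.observe(): the state, without advancing time (a new reading comes with each control period).
- grab_frame(name): name is "scene" or "top" or "wrist"; returns a dict with "pixels" (420x560x3 uint8, red, green, blue), "depth" (420x560 float32, m along the optical axis (not along the pixel's ray), 0 where there is no reading), "camera_matrix" (3x3 intrinsics, pixels), "R" (3x3) and "t" (3): a world point X has camera coordinates R X + t. Camera axes: x right, y down, z forward; pixel columns grow to the right and rows downward; lengths in m; the calibration is good to about 2 mm. A picture is of the moment at which its call begins.
- bot.job_done(): hands the job in; it is judged then, once.
Trained networks look in the newest picture that a camera, given by its name, has taken for a name from the list of things; names that differ only in an ending like _2 or _b are one class to them, and where a whole thing is asked for, a point or a joint stands for the part that bears it (a point fixed in the world has none). Each returns a list of dicts, best first, with "p" (0 to 1); they miss things now and then, are a little off and sometimes report something else, mostly with a low value. They report only what shows in the picture. A call takes as long as a camera call.
- regions_of(thing, camera): "mask" (420x560 bool, what is visible of it) and "box" ([left, top, right, bottom] in pixels, round what is visible of it).
The state is a dict: "clock": time; "qpos": joint angles; "qd": joint speeds; "joint_efforts": joint torques, N m; "position": TCP position; "tool_rot": TCP orientation; "force": force on the tool from outside, world axes, zero at the start; "moment": the same for the moment, N m; "grip_width": finger opening in m; "finger_force": force on a finger pad.
Only numpy, scipy, OpenCV 4.12 (cv2) and the standard library are available. Lean on these libraries where they do the work, as an engineer would, in place of code of your own. Each camera call takes 0.05 s, during which the arm holds its last target. There are 200 camera calls.

## Working session

There is one attempt and no reset: what is moved stays moved. The work goes in short steps, Python scripts to look and compute and a tool call to move; the robot and the scene stay as the last step left them, time stands still between calls to the robot, and variables do not carry over. Pictures are saved under pics/ and viewed, at most 10 in all, crops included, and the job is handed in when it is done.

Besides the shell and the picture viewer there is one more tool, called after "Emit:" as a command line: name --argument value ..., lists and objects as JSON in quotes. play_rows: Moves the arm, as the interface text tells. Its arguments: {"type":"object","properties":{"plan":{"type":"array"},"newtons":{"type":"number"}},"required":["plan"]}

```bash
mkdir -p pics
cat > h.py <<'E'
import numpy as np, cv2
from workcell import bot, grab_frame, regions_of
def cloud(f):
    d=f["depth"];K=f["camera_matrix"];v,u=np.indices(d.shape)
    P=np.stack([(u-K[0,2])/K[0,0]*d,(v-K[1,2])/K[1,1]*d,d],-1)
    return (P-f["t"])@f["R"], d>0
E
python3 - <<'E'
from h import *
print(bot.observe())
for c in ["top","scene"]:
    f=grab_frame(c); cv2.imwrite(f"pics/{c}0.png",f["pixels"][:,:,::-1]); P,ok=cloud(f)
    for n in ["filter_lever","bleed_lever","filter_head","gauge_lever_tip","plain_lever_tip","element","oil","spanner","socket"]:
        for r in regions_of(n,c)[:2]:
            m=r["mask"]&ok
            if m.sum(): print(c,n,round(r["p"],2),r["box"],m.sum(),np.median(P[m],0).round(3),np.percentile(P[m],[2,98],axis=0).round(3).tolist())
E
```

```text
{'clock': 0.0, 'qpos': array([ 1.08883322,  0.52201811, -0.0363042 ,  1.5999837 ,  0.02116155,
        1.02109903, -0.11276558]), 'qd': array([ 0.00124184,  0.00064838, -0.00029921,  0.00029797,  0.00124826,
        0.0004546 ,  0.00040848]), 'joint_efforts': array([ 1.26919433e-03, -9.27124071e+01,  1.98055364e+00, -3.69942033e+01,
        1.78365433e-02,  8.10212310e-03, -8.65830953e-05]), 'position': array([ 0.24996462, -0.57245666,  0.21233214]), 'tool_rot': array([-3.14046940e+00,  5.86700213e-05,  4.11746931e-01]), 'force': array([ 0.51402486, -0.22872049, -0.5984023 ]), 'moment': array([ 0.01943927, -0.02512797, -0.02817372]), 'finger_force': 0.0, 'grip_width': 0.08566098158266953}
top filter_lever 0.89 [321.6, 183.7, 335.5, 224.0] 305 [ 0.561 -0.105  0.204] [[0.516, -0.117, 0.196], [0.611, -0.092, 0.207]]
top bleed_lever 0.51 [165.2, 153.7, 369.1, 199.7] 2455 [ 0.658 -0.009  0.159] [[0.629, -0.218, 0.002], [0.683, 0.293, 0.169]]
top bleed_lever 0.46 [353.0, 223.9, 357.1, 254.9] 151 [ 0.479 -0.17   0.183] [[0.451, -0.193, 0.005], [0.51, -0.163, 0.187]]
top filter_head 0.97 [32
[... 1717 characters left out ...]
.4, 143.0, 257.4, 240.5] 2294 [ 0.564 -0.103  0.163] [[0.452, -0.2, 0.002], [0.676, -0.085, 0.206]]
scene oil 0.62 [279.3, 174.9, 293.0, 200.9] 276 [ 0.426 -0.032  0.082] [[0.41, -0.053, 0.026], [0.438, -0.016, 0.117]]
scene oil 0.25 [174.9, 172.7, 191.5, 194.8] 260 [ 0.538 -0.278  0.052] [[0.518, -0.298, 0.002], [0.549, -0.268, 0.072]]
scene spanner 0.93 [377.9, 305.0, 452.9, 328.9] 605 [0.546 0.39  0.007] [[0.503, 0.313, 0.002], [0.587, 0.463, 0.012]]
scene spanner 0.42 [335.7, 229.6, 364.6, 274.3] 431 [0.575 0.203 0.203] [[0.524, 0.193, 0.195], [0.626, 0.213, 0.207]]
scene socket 0.69 [177.6, 172.3, 192.0, 194.0] 277 [ 0.536 -0.279  0.051] [[0.496, -0.319, -0.001], [0.549, -0.268, 0.073]]
```

Run:
```python
from h import *
f=grab_frame("top");P,ok=cloud(f)
cv2.imwrite("pics/top1.png",cv2.resize(f["pixels"][130:280,110:410,::-1],(800,400),interpolation=2))
z=P[...,2]
def line(m,n):
    q=P[m][:,:2];c=q.mean(0);d=np.linalg.svd(q-c)[2][0]
    d=d*np.sign(-d[0]) if abs(d[0])>abs(d[1]) else d*np.sign(d[1])
    t=(q-c)@d;print(n,m.sum(),"c",c.round(4),"ang",np.arctan2(d[1],d[0]).round(3),"ends",(c+t.min()*d).round(3),(c+t.max()*d).round(3),z[m].min().round(3),z[m].max().round(3))
for n in ["filter_lever","plain_lever_tip","gauge_lever_tip"]:
    m=regions_of(n,"top")[0]["mask"]&ok; line(m&(z>.199)&(z<.208),n)
hd=ok&(z>.157)&(z<.168)&(P[...,0]>.62)&(P[...,0]<.7); line(hd,"header")
b=ok&(z>.179)&(z<.19)&(P[...,0]<.53)&(P[...,1]<-.1)&(P[...,1]>-.25); line(b,"bleed")
print(P[b].round(3).min(0),P[b].max(0).round(3))
a=ok&(z>.155)&(z<.175)&(P[...,0]<.60)&(P[...,0]>.4)&(P[...,1]<-.08)&(P[...,1]>-.15);line(a,"filter drop")
```

```text
filter_lever 266 c [ 0.553  -0.1031] ang 2.998 ends [ 0.617 -0.112] [ 0.512 -0.097] 0.199 0.208
plain_lever_tip 253 c [0.5618 0.2006] ang 3.083 ends [0.624 0.197] [0.52  0.203] 0.199 0.208
gauge_lever_tip 253 c [0.6142 0.0976] ang 1.544 ends [0.612 0.034] [0.615 0.14 ] 0.199 0.208
header 3975 c [ 0.6645 -0.2506] ang 1.581 ends [ 0.669 -0.684] [0.656 0.525] 0.157 0.168
bleed 121 c [ 0.4767 -0.1695] ang -3.077 ends [ 0.512 -0.167] [ 0.451 -0.171] 0.179 0.187
[ 0.451 -0.178  0.179] [ 0.511 -0.162  0.187]
filter drop 585 c [ 0.5146 -0.1112] ang 3.111 ends [ 0.6   -0.114] [ 0.447 -0.109] 0.155 0.175
```

View pics/top1.png

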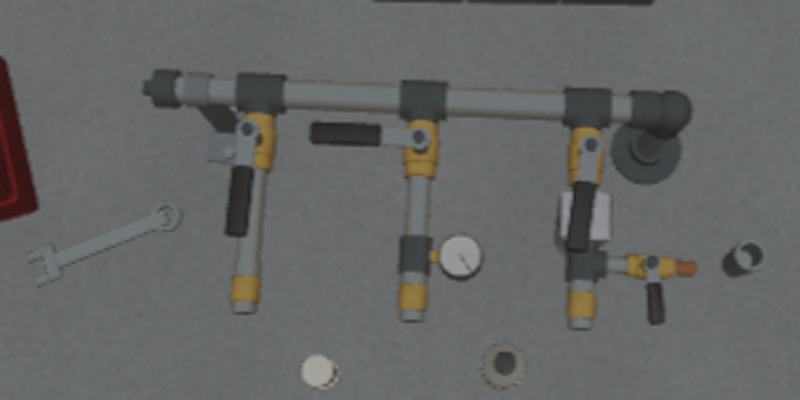

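View pics/scene0.png

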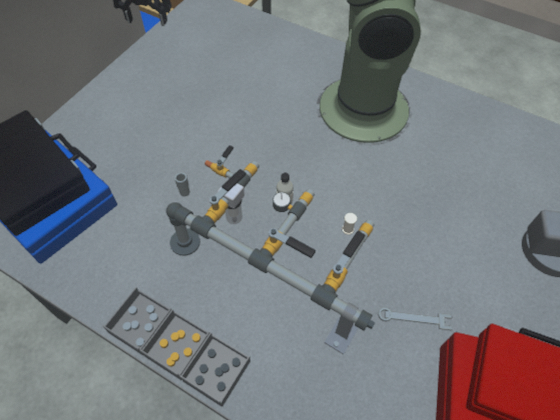

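Emit:
play_rows --plan '[[[0, 0, -1], [0, 0, 0], 1], [[0, 0, -1], [0, 0, 0], 1], [[0.95, -0.62, 0], [0, 0, 0], 1], [[0.95, -0.62, 0], [0, 0, 0], 1], [[0.95, -0.62, 0], [0, 0, 0], 1], [[0.95, -0.62, 0], [0, 0, 0], 1], [[0.95, -0.62, 0], [0, 0, 0], 1], [[0.95, -0.62, 0], [0, 0, 0], 1], [[0.95, -0.62, 0], [0, 0, 0], 1], [[0.95, -0.62, 0], [0, 0, 0], 1], [[0.95, -0.62, 0], [0, 0, 0], 1], [[0.95, -0.62, 0], [0, 0, 0], 1], [[0.95, -0.62, 0], [0, 0, 0], 1], [[0.95, -0.62, 0], [0, 0, 0], 1], [[0.95, -0.62, 0], [0, 0, 0], 1], [[0.95, -0.62, 0], [0, 0, 0], 1], [[0.95, -0.62, 0], [0, 0, 0], 1], [[0.95, -0.62, 0], [0, 0, 0], 1], [[0.95, -0.62, 0], [0, 0, 0], 1], [[0.95, -0.62, 0], [0, 0, 0], 1]]'

```text
clock: 3.7
position: [0.5307, -0.1452, 0.263]
tool_rot: [3.141, -0.0, 0.412]
force: [0.2, -0.9, -0.5]
grip_width: 0.0003
finger_force: 0.0
```

Emit:
play_rows --plan '[[[0, 0, 0], [0, 0, -0.97], 1], [[0, 0, 0], [0, 0, -0.97], 1], [[0, 0, 0], [0, 0, -0.97], 1], [[0, 0, 0], [0, 0, -0.97], 1], [[0, 0, 0], [0, 0, -0.97], 1], [[0, 0, 0], [0, 0, -0.97], 1], [[0, 0, 0], [0, 0, -0.97], 1], [[0, 0, 0], [0, 0, 0], 1]]'

```text
clock: 4.7
position: [0.5302, -0.1461, 0.2629]
tool_rot: [3.142, -0.0, 1.429]
force: [-0.3, 0.1, -0.5]
grip_width: -0.0001
finger_force: 0.0
```

Emit:
play_rows --plan '[[[0, 0, 0.76], [0, 0, 0], 1], [[0, 0, 0.76], [0, 0, 0], 1], [[0, 0, 0.76], [0, 0, 0], 1], [[0, 0, 0], [0, 0, 0], 1], [[0.3, 0, 0], [0, 0, 0], 1], [[0.3, 0, 0], [0, 0, 0], 1], [[0.2, 0, 0], [0, 0, 0], 1], [[0, 0, 0], [0, 0, 0], 1]]'

```text
clock: 5.7
position: [0.5332, -0.1256, 0.2062]
tool_rot: [3.141, -0.0, 1.431]
force: [-0.0, 0.1, -0.1]
grip_width: 0.0002
finger_force: 0.0
```

Run:
```python
from h import *
f=grab_frame("scene"); cv2.imwrite("pics/s2.png",cv2.resize(f["pixels"][100:290,150:400,::-1],(790,600),interpolation=2))
print(bot.observe()["force"])
```

```text
[ 0.3746884  -0.51498039  0.09483959]
```

View pics/s2.png

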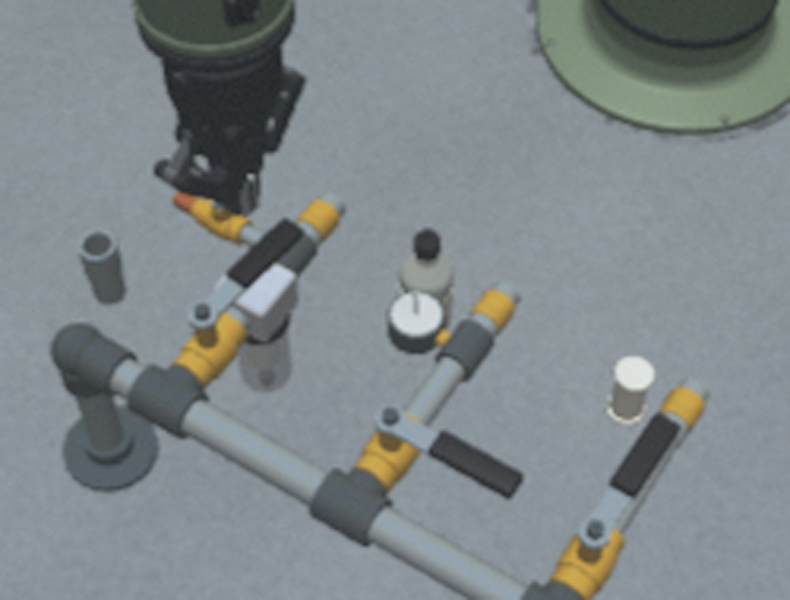

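Run:
```python
from h import *
f=grab_frame("scene");o=bot.observe()
K=f["camera_matrix"]
def pr(X):
    c=f["R"]@np.array(X)+f["t"];u=(K@c/c[2])[:2];return ((u-[150,100])*[790/250,600/190]).round(0)
x,y,z=o["position"]
for dx,dy in [(0,0),(.0145,-.011),(.0145,.011),(-.0145,.011),(-.0145,-.011)]: print(dx,dy,pr([x+dx,y+dy,z-.014]))
print("tip",pr([.512,-.097,.2045]),"pivot",pr([.609,-.112,.2045]))
P,ok=cloud(f);m=ok&(P[...,2]>.185)&(P[...,2]<.235)&(P[...,0]<.6)&(P[...,0]>.45)&(P[...,1]<-.1)&(P[...,1]>-.2)
q=P[m]; 
for p in q[::6]: print(p.round(3),end=" ")
```

```text
0 0 [245. 233.]
0.0145 -0.011 [221. 240.]
0.0145 0.011 [247. 253.]
-0.0145 0.011 [269. 225.]
-0.0145 -0.011 [244. 213.]
tip [294. 219.] pivot [200. 306.]
[ 0.52  -0.119  0.233] [ 0.544 -0.13   0.234] [ 0.533 -0.116  0.228] [ 0.54  -0.12   0.226] [ 0.518 -0.104  0.205] [ 0.528 -0.106  0.206] [ 0.529 -0.105  0.205] [ 0.53  -0.102  0.204] [ 0.542 -0.107  0.206] [ 0.543 -0.107  0.204] [ 0.545 -0.105  0.204] [ 0.548 -0.103  0.206] [ 0.552 -0.103  0.206] [ 0.553 -0.103  0.204] [ 0.56  -0.103  0.209] [ 0.562 -0.107  0.203] [ 0.566 -0.11   0.202] [ 0.571 -0.112  0.204] [ 0.563 -0.101  0.202] [ 0.569 -0.103  0.203] [ 0.572 -0.101  0.204] [ 0.579 -0.113  0.197] [ 0.582 -0.116  0.195] [ 0.576 -0.104  0.197] [ 0.583 -0.107  0.198] [ 0.587 -0.113  0.195] [ 0.582 -0.1    0.198] [ 0.589 -0.106  0.199] [ 0.594 -0.11   0.199] [ 0.599 -0.112  0.199] [ 0.592 -0.101  0.198] [ 0.599 -0.104  0.197]
```

Run:
```python
from h import *
f=grab_frame("scene");w=grab_frame("wrist")
a=cv2.resize(f["pixels"][130:190,195:255,::-1],(400,400),interpolation=2);b=cv2.resize(w["pixels"][:,:,::-1],(400,300))
o=np.zeros((400,800,3),np.uint8);o[:,:400]=a;o[:300,400:]=b;cv2.imwrite("pics/c3.png",o)
for ff in (f,grab_frame("top")):
    P,ok=cloud(ff);x,y,z=np.moveaxis(P,-1,0);print((-ff["R"].T@ff["t"]).round(2))
    m=ok&(abs(x-.533)<.03)&(y<-.108)&(y>-.16)&(z>.187)&(z<.26)
    q=P[m];print(q[np.argsort(q[:,2])][:25].round(3).tolist())
```

```text
[1.05 0.31 1.08]
[[0.563, -0.112, 0.201], [0.548, -0.109, 0.202], [0.561, -0.113, 0.202], [0.56, -0.111, 0.203], [0.563, -0.11, 0.203], [0.556, -0.109, 0.203], [0.536, -0.108, 0.203], [0.55, -0.11, 0.203], [0.547, -0.109, 0.203], [0.559, -0.109, 0.206], [0.556, -0.108, 0.207], [0.529, -0.117, 0.226], [0.533, -0.116, 0.227], [0.54, -0.122, 0.228], [0.541, -0.116, 0.229], [0.542, -0.118, 0.229], [0.539, -0.118, 0.229], [0.54, -0.12, 0.229], [0.536, -0.117, 0.231], [0.538, -0.121, 0.231], [0.539, -0.115, 0.232], [0.53, -0.115, 0.233], [0.522, -0.118, 0.233], [0.534, -0.115, 0.233], [0.536, -0.117, 0.233]]
[ 0.36 -0.    1.15]
[[0.543, -0.112, 0.202], [0.526, -0.109, 0.203], [0.55, -0.109, 0.203], [0.545, -0.112, 0.203], [0.538, -0.109, 0.203], [0.543, -0.109, 0.203], [0.535, -0.109, 0.204], [0.533, -0.109, 0.204], [0.547, -0.109, 0.204], [0.528, -0.109, 0.204], [0.53, -0.109, 0.204], [0.54, -0.109, 0.205], [0.544, -0.109, 0.209]]
```

View pics/c3.png

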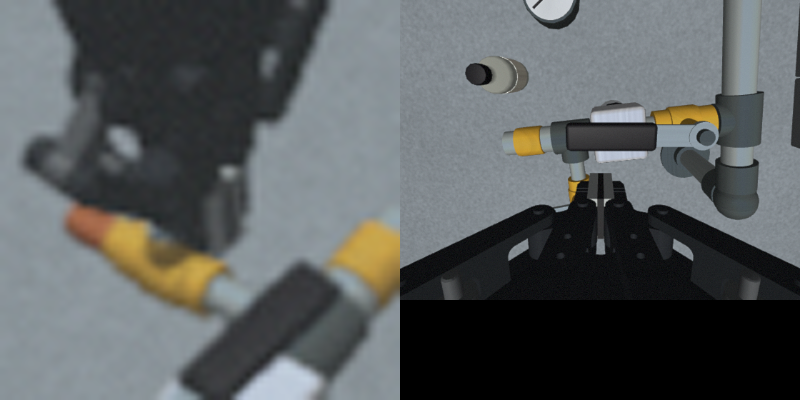

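Run:
```python
from h import *
w=grab_frame("wrist");P,ok=cloud(w);o=bot.observe();print(o["position"],o["grip_width"],(-w["R"].T@w["t"]).round(3))
for v in range(235,330,6):
    print(v,[(P[v,u].round(3).tolist() if ok[v,u] else 0) for u in (268,275,285,292)])
```

```text
[ 0.53299413 -0.12639169  0.20588453] 4.535907263829009e-05 [ 0.541 -0.061  0.368]
235 [[0.508, -0.194, 0.001], [0.516, -0.195, 0.002], [0.527, -0.197, 0.001], [0.535, -0.198, 0.002]]
241 [[0.506, -0.201, 0.001], [0.514, -0.203, 0.0], [0.526, -0.204, 0.001], [0.534, -0.205, 0.002]]
247 [[0.528, -0.114, 0.236], [0.531, -0.115, 0.236], [0.535, -0.116, 0.236], [0.538, -0.116, 0.236]]
253 [[0.528, -0.115, 0.242], [0.531, -0.116, 0.241], [0.535, -0.116, 0.242], [0.538, -0.116, 0.241]]
259 [[0.529, -0.115, 0.247], [0.531, -0.115, 0.248], [0.535, -0.115, 0.248], [0.538, -0.116, 0.248]]
265 [[0.529, -0.115, 0.253], [0.531, -0.115, 0.253], [0.535, -0.115, 0.254], [0.538, -0.116, 0.253]]
271 [[0.529, -0.115, 0.258], [0.531, -0.115, 0.258], [0.535, -0.116, 0.258], [0.537, -0.116, 0.258]]
277 [[0.529, -0.115, 0.262], [0.531, -0.115, 0.262], [0.535, -0.116, 0.262], [0.537, -0.116, 0.263]]
283 [[0.529, -0.114, 0.268], [0.531, -0.117, 0.263], [0.535, -0.117, 0.263], [0.537, -0.115, 0.269]]
289 [[0.53, -0.114, 0.272], [0.531, -0.119, 0.263], [0.534, -0.12, 0.263], [0.537, -0.115, 0.273]]
295 [[0.53, -0.114, 0.276], [0.531, -0.119, 0.267], [0.534, -0.122, 0.263], [0.537, -0.115, 0.276]]
301 [[0.53, -0.114, 0.28], [0.531, -0.119, 0.271], [0.534, -0.124, 0.264], [0.537, -0.114, 0.28]]
307 [[0.53, -0.114, 0.282], [0.531, -0.121, 0.271], [0.533, -0.127, 0.262], [0.537, -0.115, 0.282]]
313 [[0.53, -0.114, 0.285], [0.531, -0.123, 0.272], [0.533, -0.129, 0.263], [0.537, -0.115, 0.285]]
319 [[0.53, -0.115, 0.287], [0.53, -0.125, 0.271], [0.533, -0.131, 0.264], [0.536, -0.118, 0.284]]
325 [[0.53, -0.117, 0.286], [0.53, -0.127, 0.272], [0.532, -0.134, 0.263], [0.536, -0.119, 0.285]]
```

Emit:
play_rows --plan '[[[0.12, 0, 0], [0, 0, 0], 1], [[0.12, 0, 0], [0, 0, 0], 1], [[0.12, 0, 0], [0, 0, 0], 1], [[0, 0, 0], [0, 0, 0], 1]]'

```text
clock: 6.5
position: [0.5344, -0.1169, 0.2059]
tool_rot: [3.142, -0.0, 1.431]
force: [-0.3, -1.0, -0.1]
grip_width: 0.0001
finger_force: 0.0
```

Run:
```python
from h import *
w=grab_frame("wrist");P,ok=cloud(w);o=bot.observe();print(o["position"],o["force"])
for u in (245,280,310): print(u,[(v,P[v,u].round(3).tolist()) for v in range(165,250,6)])
cv2.imwrite("pics/w4.png",w["pixels"][100:350,100:500,::-1])
```

```text
[ 0.53433253 -0.11712965  0.20593058] [-0.52884172 -0.91242747  0.45851045]
245 [(165, [0.496, -0.101, 0.002]), (171, [0.495, -0.108, 0.0]), (177, [0.494, -0.114, 0.002]), (183, [0.514, -0.092, 0.156]), (189, [0.514, -0.095, 0.16]), (195, [0.519, -0.089, 0.205]), (201, [0.519, -0.091, 0.206]), (207, [0.519, -0.094, 0.206]), (213, [0.518, -0.098, 0.206]), (219, [0.517, -0.101, 0.206]), (225, [0.517, -0.104, 0.206]), (231, [0.51, -0.121, 0.163]), (237, [0.509, -0.125, 0.163]), (243, [0.507, -0.131, 0.158]), (249, [0.507, -0.136, 0.158])]
280 [(165, [0.537, -0.085, 0.149]), (171, [0.537, -0.085, 0.169]), (177, [0.537, -0.088, 0.172]), (183, [0.536, -0.092, 0.171]), (189, [0.536, -0.095, 0.171]), (195, [0.537, -0.091, 0.206]), (201, [0.536, -0.094, 0.206]), (207, [0.536, -0.097, 0.206]), (213, [0.535, -0.1, 0.206]), (219, [0.535, -0.103, 0.206]), (225, [0.534, -0.106, 0.206]), (231, [0.532, -0.121, 0.172]), (237, [0.532, -0.126, 0.171]), (243, [0.534, -0.106, 0.23]), (249, [0.534, -0.106, 0.237])]
310 [(165, [0.556, -0.085, 0.163]), (171, [0.555, -0.087, 0.17]), (177, [0.554, -0.091, 0.171]), (183, [0.554, -0.094, 0.172]), (189, [0.553, -0.098, 0.172]), (195, [0.551, -0.093, 0.206]), (201, [0.551, -0.096, 0.205]), (207, [0.55, -0.099, 0.205]), (213, [0.55, -0.102, 0.206]), (219, [0.55, -0.105, 0.207]), (225, [0.549, -0.108, 0.205]), (231, [0.55, -0.124, 0.171]), (237, [0.55, -0.129, 0.17]), (243, [0.556, -0.201, 0.002]), (249, [0.555, -0.208, 0.002])]
```

View pics/w4.png

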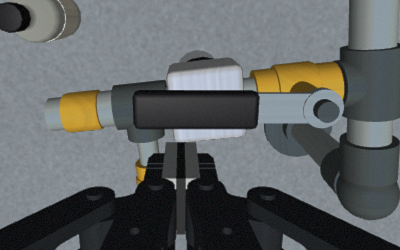

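Emit:
play_rows --plan '[[[-0.5, 0, 0], [0, 0, 0], 1], [[0, 0, 0], [0, 0, 0], 1], [[0, 0, 0.4], [0, 0, 0], 1], [[0, 0, 0.4], [0, 0, 0], 1], [[0, 0, 0.3], [0, 0, 0], 1], [[0, 0, 0.25], [0, 0, 0], 1], [[0, 0, 0], [0, 0, 0], 1]]'

```text
clock: 7.42
position: [0.5324, -0.1295, 0.1717]
tool_rot: [-3.141, -0.0, 1.43]
force: [-0.1, 0.0, 0.6]
grip_width: 0.0
finger_force: 0.0
```

Run:
```python
from h import *
w=grab_frame("wrist");P,ok=cloud(w);o=bot.observe();print(o["position"],o["force"])
for u in (272,280): print(u,[(v,P[v,u].round(3).tolist()) for v in range(195,265,4)])
f=grab_frame("scene");P,ok=cloud(f);x,y,z=np.moveaxis(P,-1,0)
m=ok&(abs(x-.533)<.03)&(y<-.113)&(y>-.16)&(z>.17)&(z<.26);q=P[m];print(q[np.argsort(q[:,2])][:12].round(3).tolist())
m=ok&(abs(x-.609)<.012)&(abs(y+.112)<.012);print("nut",z[m].max())
```

```text
[ 0.53256791 -0.12954101  0.17208061] [-0.2096262   0.66716098  0.24041427]
272 [(195, [0.533, -0.095, 0.206]), (199, [0.532, -0.096, 0.205]), (203, [0.532, -0.098, 0.206]), (207, [0.532, -0.099, 0.206]), (211, [0.532, -0.101, 0.205]), (215, [0.532, -0.102, 0.207]), (219, [0.531, -0.105, 0.205]), (223, [0.531, -0.106, 0.206]), (227, [0.531, -0.109, 0.203]), (231, [0.528, -0.122, 0.168]), (235, [0.527, -0.125, 0.168]), (239, [0.514, -0.189, 0.002]), (243, [0.529, -0.118, 0.196]), (247, [0.529, -0.118, 0.201]), (251, [0.529, -0.118, 0.204]), (255, [0.529, -0.118, 0.209]), (259, [0.53, -0.118, 0.214]), (263, [0.529, -0.119, 0.216])]
280 [(195, [0.536, -0.095, 0.206]), (199, [0.536, -0.097, 0.205]), (203, [0.535, -0.099, 0.205]), (207, [0.535, -0.1, 0.206]), (211, [0.535, -0.102, 0.206]), (215, [0.535, -0.103, 0.206]), (219, [0.534, -0.105, 0.206]), (223, [0.534, -0.106, 0.207]), (227, [0.534, -0.109, 0.203]), (231, [0.532, -0.122, 0.171]), (235, [0.532, -0.124, 0.171]), (239, [0.531, -0.126, 0.171]), (243, [0.532, -0.119, 0.196]), (247, [0.532, -0.119, 0.201]), (251, [0.532, -0.119, 0.205]), (255, [0.533, -0.118, 0.21]), (259, [0.533, -0.119, 0.213]), (263, [0.533, -0.119, 0.217])]
[[0.539, -0.124, 0.191], [0.535, -0.121, 0.193], [0.532, -0.12, 0.194], [0.539, -0.121, 0.194], [0.539, -0.124, 0.195], [0.53, -0.119, 0.197], [0.541, -0.125, 0.197], [0.535, -0.12, 0.198], [0.521, -0.122, 0.199], [0.54, -0.12, 0.199], [0.544, -0.136, 0.201], [0.535, -0.12, 0.201]]
nut 0.20973576064260024
```

Emit:
play_rows --plan '[[[0.1, 0, 0.08], [0, 0, 0], 1], [[0.2, 0, 0], [0, 0, 0], 1], [[0.22, -0.055, 0], [0, 0, 0.5], 1], [[0.22, -0.055, 0], [0, 0, 0.5], 1], [[0.22, -0.055, 0], [0, 0, 0.5], 1], [[0.22, -0.055, 0], [0, 0, 0.5], 1], [[0, 0, 0], [0, 0, 0], 1]]'

```text
clock: 8.4
position: [0.5338, -0.0991, 0.1702]
tool_rot: [3.142, 0.0, 1.131]
force: [-0.7, -0.6, 0.2]
grip_width: -0.0001
finger_force: 0.0
```

```bash
cat > lev.py <<'E'
from h import *
def lev(c="scene"):
    o=bot.observe();print(o["position"].round(4),o["tool_rot"].round(3),o["force"].round(1))
    f=grab_frame(c);P,ok=cloud(f);z=P[...,2]
    hsv=f["pixels"].max(-1)
    m=ok&(z>.2)&(z<.208)&(hsv<75)&(np.hypot(P[...,0]-.609,P[...,1]+.112)<.105)
    q=P[m][:,:2]; c0=q.mean(0);d=np.linalg.svd(q-c0)[2][0];d*=np.sign(d@(c0-[.609,-.112]))
    print(c,m.sum(),c0.round(4),"ang",np.arctan2(d[1],d[0]).round(3),"ang from pivot",np.arctan2(c0[1]+.112,c0[0]-.609).round(3))
E
python3 -c "
from lev import *
lev();lev('wrist');lev('top')"
```

```text
[ 0.5338 -0.0991  0.1702] [3.142 0.    1.131] [-0.7 -0.6  0.2]
scene 215 [ 0.5503 -0.083 ] ang 2.765 ang from pivot 2.683
[ 0.5339 -0.0992  0.1703] [ 3.141 -0.     1.133] [ 0.2  0.3 -0.3]
wrist 8190 [ 0.5495 -0.0826] ang 2.746 ang from pivot 2.682
[ 0.534  -0.0993  0.1703] [ 3.141 -0.     1.132] [ 0.5 -0.2  0.4]
top 34 [ 0.5273 -0.0705] ang -3.035 ang from pivot 2.671
```

Emit:
play_rows --plan '[[[0.22, -0.055, 0], [0, 0, 0.5], 1], [[0.22, -0.055, 0], [0, 0, 0.5], 1], [[0.22, -0.055, 0], [0, 0, 0.5], 1], [[0.22, -0.055, 0], [0, 0, 0.5], 1], [[0.22, -0.055, 0], [0, 0, 0.5], 1], [[0.22, -0.055, 0], [0, 0, 0.5], 1], [[0.22, -0.055, 0], [0, 0, 0.5], 1], [[0.22, -0.055, 0], [0, 0, 0.5], 1], [[0.22, -0.055, 0], [0, 0, 0.5], 1], [[0.22, -0.055, 0], [0, 0, 0.5], 1], [[0.22, -0.055, 0], [0, 0, 0.5], 1], [[0.22, -0.055, 0], [0, 0, 0.5], 1], [[0.22, -0.055, 0], [0, 0, 0.5], 1], [[0, 0, 0], [0, 0, 0], 1]]'

```text
clock: 10.3
position: [0.5764, -0.0428, 0.17]
tool_rot: [-3.141, 0.0, 0.157]
force: [-0.5, 0.0, -0.2]
grip_width: 0.0002
finger_force: 0.0
```

```bash
python3 -c "
from lev import *
lev();lev('wrist');lev('top')"
```

```text
[ 0.5764 -0.0428  0.17  ] [-3.141  0.     0.157] [-0.5  0.  -0.2]
scene 219 [ 0.5989 -0.0441] ang 1.776 ang from pivot 1.719
[ 0.5765 -0.043   0.1701] [-3.142 -0.     0.158] [ 0.4 -0.  -0.1]
wrist 8190 [ 0.5979 -0.0457] ang 1.766 ang from pivot 1.736
[ 0.5765 -0.0432  0.1702] [ 3.141 -0.     0.158] [0.  0.1 0.2]
top 0 [nan nan] ang nan ang from pivot nanlev.py:7: RuntimeWarning: Mean of empty slice.
  q=P[m][:,:2]; c0=q.mean(0);d=np.linalg.svd(q-c0)[2][0];d*=np.sign(d@(c0-[.609,-.112]))
  ret = um.true_divide(
```

Emit:
play_rows --plan '[[[0.22, -0.055, 0], [0, 0, 0.5], 1], [[0.22, -0.055, 0], [0, 0, 0.5], 1], [[0.08, -0.02, 0], [0, 0, 0.2], 1], [[0, 0, 0], [0, 0, 0], 1]]'

```text
clock: 10.95
position: [0.5889, -0.0386, 0.1701]
tool_rot: [-3.142, 0.0, -0.023]
force: [-2.6, 1.1, 1.6]
grip_width: 0.0001
finger_force: 1.1
```

Emit:
play_rows --plan '[[[0.06, 0, 0], [0, 0, 0], 1], [[0, 0, 0], [0, 0, 0], 1]]'

```text
clock: 11.2
position: [0.5904, -0.0385, 0.1701]
tool_rot: [-3.141, 0.0, -0.024]
force: [-3.8, 1.0, 1.3]
grip_width: 0.0002
finger_force: 1.9
```

Emit:
play_rows --plan '[[[0.06, 0, 0], [0, 0, 0], 1], [[0, 0, 0], [0, 0, 0], 1]]'

```text
clock: 11.45
position: [0.5912, -0.0384, 0.17]
tool_rot: [-3.141, 0.002, -0.024]
force: [-7.9, 3.1, 4.4]
grip_width: 0.0003
finger_force: 4.3
```

```bash
python3 -c "
from lev import *
lev();lev('wrist')"
```

```text
[ 0.5912 -0.0384  0.17  ] [-3.141e+00  2.000e-03 -2.400e-02] [-7.9  3.1  4.4]
scene 225 [ 0.6129 -0.0427] ang 1.55 ang from pivot 1.515
[ 0.5912 -0.0384  0.17  ] [-3.141e+00  2.000e-03 -2.400e-02] [-7.9  2.3  3.3]
wrist 8160 [ 0.6115 -0.0449] ang 1.554 ang from pivot 1.534
```

Emit:
play_rows --plan '[[[0.06, 0, 0], [0, 0, 0], 1], [[0, 0, 0], [0, 0, 0], 1]]'

```text
clock: 11.8
position: [0.5914, -0.0384, 0.1698]
tool_rot: [-3.141, 0.004, -0.024]
force: [-17.5, 4.0, 10.0]
grip_width: -0.0001
finger_force: 9.1
```

Emit:
play_rows --plan '[[[0.06, 0, 0], [0, 0, 0], 1], [[0, 0, 0], [0, 0, 0], 1]]'

```text
clock: 12.05
position: [0.5916, -0.0384, 0.1697]
tool_rot: [-3.141, 0.007, -0.024]
force: [-27.7, 3.6, 15.0]
grip_width: -0.0001
finger_force: 13.8
```

Run:
```python
from lev import *
lev()
f=grab_frame("scene");P,ok=cloud(f);z=P[...,2]
m=ok&(z>.2)&(z<.208)&(f["pixels"].max(-1)<75)&(np.hypot(P[...,0]-.613,P[...,1]-.042)<.105)
q=P[m][:,:2];c=q.mean(0);d=np.linalg.svd(q-c)[2][0];print("gauge",c,np.arctan(d[0]/d[1]),"->",np.pi/2-np.arctan(d[0]/d[1]))
```

```text
[ 0.5916 -0.0384  0.1697] [-3.141  0.007 -0.024] [-27.7   3.6  15. ]
scene 235 [ 0.6127 -0.0422] ang 1.558 ang from pivot 1.518
gauge [0.61536594 0.03405825] 0.03455187376359246 -> 1.5362444530313042
```

Emit:
play_rows --plan '[[[-0.4, 0, 0], [0, 0, 0], 1], [[-0.4, 0, 0], [0, 0, 0], 1], [[-0.8, 0, 0], [0, 0, 0], 1], [[0, 0, -1], [0, 0, 0], 1], [[0, 0, -1], [0, 0, 0], 1], [[0, 0, -1], [0, 0, 0], 1], [[0, 0, -0.6], [0, 0, -1], 1], [[0, 0, 0], [0, 0, -1], 1], [[0, 0, 0], [0, 0, -1], 1], [[0, 0, 0], [0, 0, -1], 1], [[0, 0, 0], [0, 0, -1], 1], [[0, 0, 0], [0, 0, -1], 1], [[0, 0, 0], [0, 0, -1], 1], [[0, 0, 0], [0, 0, -1], 1], [[0, 0, 0], [0, 0, -1], 1], [[0, 0, 0], [0, 0, -1], 1], [[0, 0, 0], [0, 0, -1], 1], [[0, 0, 0], [0, 0, 0], 1]]'

```text
clock: 14.4
position: [0.555, -0.0379, 0.2602]
tool_rot: [3.141, -0.0, 1.624]
force: [-0.1, 0.3, -0.0]
grip_width: 0.0001
finger_force: 0.0
```

```bash
cat > bl.py <<'E'
from h import *
piv=np.array([.5075,-.1695])
def bl(c="top"):
    o=bot.observe();print(o["position"].round(4),o["tool_rot"].round(3),o["force"].round(1))
    f=grab_frame(c);P,ok=cloud(f);z=P[...,2]
    m=ok&(z>.179)&(z<.188)&(f["pixels"].max(-1)<75)&(np.hypot(*(np.moveaxis(P[...,:2],-1,0)-piv[:,None,None]))<.062)
    if m.sum()<8: print(c,"none");return
    q=P[m][:,:2]; c0=q.mean(0);d=np.linalg.svd(q-c0)[2][0];d*=np.sign(d@(c0-piv));t=(q-c0)@d
    print(c,m.sum(),c0.round(4),"ang",(np.arctan2(d[1],d[0])%6.283).round(3),"from pivot",(np.arctan2(*(c0-piv)[::-1])%6.283).round(3),"ends",(c0+t.min()*d).round(3),(c0+t.max()*d).round(3))
E
python3 - <<'E'
from bl import *
from lev import lev
for c in ("top","scene","wrist"): bl(c)
lev("scene");lev("top");print(bot.observe()["qpos"].round(2))
E
```

```text
[ 0.555  -0.0379  0.2602] [ 3.141 -0.     1.624] [-0.1  0.3 -0. ]
top none
[ 0.555  -0.0379  0.2602] [3.141 0.    1.622] [ 0.4 -1.3  0. ]
scene 58 [ 0.4741 -0.1676] ang 3.22 from pivot 3.084 ends [ 0.51  -0.165] [ 0.456 -0.169]
[ 0.555  -0.0379  0.2602] [3.141 0.    1.621] [ 0.1  0.1 -0.3]
wrist 310 [ 0.4646 -0.166 ] ang 3.638 from pivot 3.06 ends [ 0.475 -0.16 ] [ 0.451 -0.173]
[ 0.555  -0.0378  0.2602] [3.141 0.    1.622] [0.5 0.4 0.3]
scene 207 [ 0.6141 -0.043 ] ang 1.513 ang from pivot 1.497
[ 0.555  -0.0377  0.2602] [3.141 0.    1.623] [-0.2  0.2 -1.1]
top 0 [nan nan] ang nan ang from pivot nan
[ 0.26  0.39 -0.4   1.71  0.17  1.08 -0.14]lev.py:7: RuntimeWarning: Mean of empty slice.
  q=P[m][:,:2]; c0=q.mean(0);d=np.linalg.svd(q-c0)[2][0];d*=np.sign(d@(c0-[.609,-.112]))
  ret = um.true_divide(
```

Emit:
play_rows --plan '[[[-0.92, -0.94, 0], [0, 0, 0], 1], [[-0.92, -0.94, 0], [0, 0, 0], 1], [[-0.92, -0.94, 0], [0, 0, 0], 1], [[-0.92, -0.94, 0], [0, 0, 0], 1], [[0, 0, 0], [0, 0, 0], 1], [[0, 0, 0.9], [0, 0, 0], 1], [[0, 0, 0.9], [0, 0, 0], 1], [[0, 0, 0.9], [0, 0, 0], 1], [[0, 0, 0.9], [0, 0, 0], 1], [[0, 0, 0.3], [0, 0, 0], 1], [[0, 0, 0.3], [0, 0, 0], 1], [[0, 0, 0], [0, 0, 0], 1]]'

```text
clock: 16.15
position: [0.4663, -0.1345, 0.1552]
tool_rot: [3.141, -0.0, 1.625]
force: [0.1, 0.4, 0.4]
grip_width: -0.0002
finger_force: 0.0
```

Run:
```python
from bl import *
from lev import lev
bl("scene");bl("wrist")
w=grab_frame("wrist");f=grab_frame("scene")
o=np.zeros((400,800,3),np.uint8);o[:,:400]=cv2.resize(f["pixels"][125:215,180:270,::-1],(400,400),interpolation=2);o[:300,400:]=cv2.resize(w["pixels"][:,:,::-1],(400,300));cv2.imwrite("pics/c5.png",o)
P,ok=cloud(f);x,y,z=np.moveaxis(P,-1,0)
m=ok&(abs(x-.466)<.02)&(y<-.11)&(y>-.15)&(z>.166)&(z<.21);q=P[m];print(q[np.argsort(q[:,2])][:12].round(3).tolist())
```

```text
[ 0.4663 -0.1345  0.1552] [ 3.141 -0.     1.625] [0.1 0.4 0.4]
scene 30 [ 0.4824 -0.156 ] ang 1.837 from pivot 2.646 ends [ 0.487 -0.172] [ 0.473 -0.123]
[ 0.4665 -0.1346  0.1555] [3.141 0.    1.625] [-0.2 -0.5 -0.3]
wrist 360 [ 0.4692 -0.1487] ang 1.48 from pivot 2.645 ends [ 0.467 -0.175] [ 0.472 -0.123]
[[0.473, -0.127, 0.176], [0.472, -0.125, 0.176], [0.471, -0.128, 0.177], [0.458, -0.125, 0.177], [0.466, -0.126, 0.178], [0.471, -0.125, 0.18], [0.458, -0.125, 0.181], [0.477, -0.132, 0.182], [0.471, -0.128, 0.182], [0.465, -0.123, 0.183], [0.476, -0.127, 0.184], [0.464, -0.124, 0.185]]
```

View pics/c5.png

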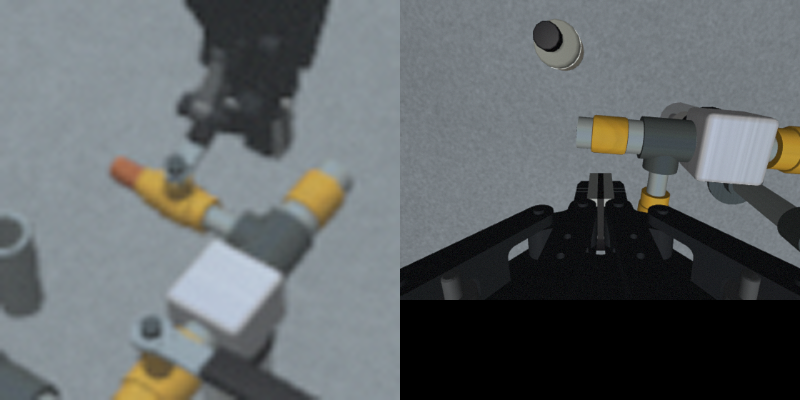

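Emit:
play_rows --plan '[[[0, -0.16, 0.13], [0, 0, 0], 1], [[-0.24, 0, 0], [0, 0, 0], 1], [[-0.24, 0, 0], [0, 0, 0], 1], [[-0.24, 0, 0], [0, 0, 0], 1], [[-0.13, -0.049, 0], [0, 0, -0.5], 1], [[-0.13, -0.049, 0], [0, 0, -0.5], 1], [[-0.13, -0.049, 0], [0, 0, -0.5], 1], [[-0.13, -0.049, 0], [0, 0, -0.5], 1], [[-0.13, -0.049, 0], [0, 0, -0.5], 1], [[-0.13, -0.049, 0], [0, 0, -0.5], 1], [[-0.13, -0.049, 0], [0, 0, -0.5], 1], [[-0.13, -0.049, 0], [0, 0, -0.5], 1], [[0, 0, 0], [0, 0, 0], 1]]'

```text
clock: 17.98
position: [0.4619, -0.1806, 0.1518]
tool_rot: [3.141, -0.0, 2.224]
force: [-0.3, 0.4, -0.9]
grip_width: -0.0003
finger_force: 0.0
```

Run:
```python
from bl import *
bl("scene");bl("wrist");bl("top")
w=grab_frame("wrist");f=grab_frame("scene")
o=np.zeros((400,800,3),np.uint8);o[:,:400]=cv2.resize(f["pixels"][125:215,180:270,::-1],(400,400),interpolation=2);o[:300,400:]=cv2.resize(w["pixels"][:,:,::-1],(400,300));cv2.imwrite("pics/c6.png",o)
```

```text
[ 0.4619 -0.1806  0.1518] [ 3.141 -0.     2.224] [-0.3  0.4 -0.9]
scene 62 [ 0.4808 -0.1867] ang 3.86 from pivot 3.713 ends [ 0.51  -0.161] [ 0.467 -0.199]
[ 0.4619 -0.1806  0.1519] [ 3.142 -0.     2.223] [0.1 0.7 0.5]
wrist 525 [ 0.4573 -0.1729] ang 3.466 from pivot 3.208 ends [ 0.505 -0.157] [ 0.445 -0.177]
[ 0.4619 -0.1805  0.1519] [-3.141  0.     2.223] [ 0.4  0.1 -0.2]
top none
```

View pics/c6.png

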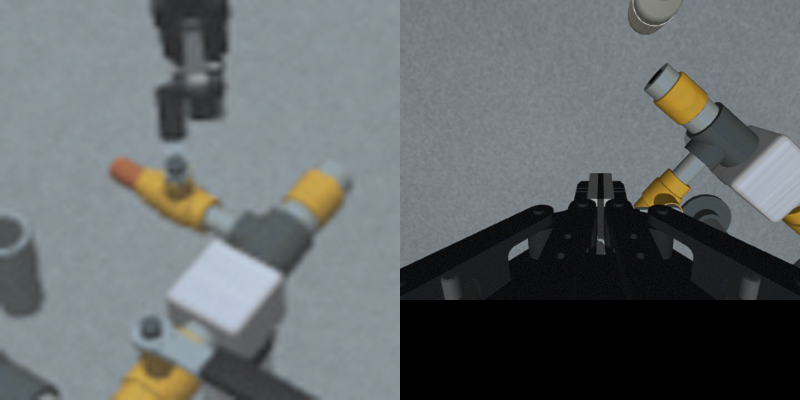

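Emit:
play_rows --plan '[[[-0.13, -0.049, 0], [0, 0, -0.5], 1], [[-0.13, -0.049, 0], [0, 0, -0.5], 1], [[-0.13, -0.049, 0], [0, 0, -0.5], 1], [[-0.13, -0.049, 0], [0, 0, -0.5], 1], [[-0.13, -0.049, 0], [0, 0, -0.5], 1], [[-0.13, -0.049, 0], [0, 0, -0.5], 1], [[-0.13, -0.049, 0], [0, 0, -0.5], 1], [[-0.13, -0.049, 0], [0, 0, -0.5], 1], [[-0.13, -0.049, 0], [0, 0, -0.5], 1], [[-0.13, -0.049, 0], [0, 0, -0.5], 1], [[-0.13, -0.049, 0], [0, 0, -0.5], 1], [[0, 0, 0], [0, 0, 0], 1]]'

```text
clock: 19.73
position: [0.485, -0.2094, 0.1518]
tool_rot: [3.141, -0.0, 3.049]
force: [-0.1, -0.5, 0.2]
grip_width: 0.0002
finger_force: 0.0
```

```bash
python3 -c "
from bl import *
bl('scene');print(bot.observe()['qpos'].round(2))"
```

```text
[ 0.485  -0.2094  0.1518] [ 3.141 -0.     3.049] [-0.1 -0.5  0.2]
scene 77 [ 0.5039 -0.2035] ang 4.559 from pivot 4.606 ends [ 0.507 -0.186] [ 0.501 -0.221]
[ 0.79  0.52 -0.67  1.89  0.42  0.87  1.39]
```

Emit:
play_rows --plan '[[[-0.13, -0.049, 0], [0, 0, -0.5], 1], [[0, 0, 0], [0, 0, 0], 1]]'

```text
clock: 20.02
position: [0.488, -0.2108, 0.1518]
tool_rot: [3.141, -0.0, 3.123]
force: [-0.1, -0.4, 0.4]
grip_width: 0.0002
finger_force: 0.3
```

Emit:
play_rows --plan '[[[-0.06, 0, 0], [0, 0, 0], 1], [[0, 0, 0], [0, 0, 0], 1]]'

```text
clock: 20.27
position: [0.4891, -0.211, 0.1518]
tool_rot: [-3.141, -0.001, 3.123]
force: [-3.6, -1.0, 0.9]
grip_width: 0.0
finger_force: 2.3
```

Emit:
play_rows --plan '[[[-0.06, 0, 0], [0, 0, 0], 1], [[0, 0, 0], [0, 0, 0], 1]]'

```text
clock: 20.52
position: [0.4893, -0.211, 0.1515]
tool_rot: [-3.141, -0.004, 3.123]
force: [-13.1, -0.3, 5.6]
grip_width: -0.0004
finger_force: 6.2
```

Emit:
play_rows --plan '[[[-0.06, 0, 0], [0, 0, 0], 1], [[0, 0, 0], [0, 0, 0], 1]]'

```text
clock: 20.78
position: [0.4898, -0.2111, 0.1514]
tool_rot: [-3.141, -0.006, 3.123]
force: [-20.0, -0.1, 9.6]
grip_width: -0.0001
finger_force: 10.0
```

```bash
python3 -c "
from bl import *
bl('scene')"
```

```text
[ 0.4898 -0.2111  0.1514] [-3.141 -0.006  3.123] [-20.   -0.1   9.6]
scene 80 [ 0.5075 -0.2037] ang 4.619 from pivot 4.713 ends [ 0.511 -0.162] [ 0.506 -0.224]
```

Emit:
play_rows --plan '[[[0.3, 0, 0], [0, 0, 0], 1], [[0.6, 0, 0], [0, 0, 0], 1], [[0.8, 0, 0], [0, 0, 0], 1], [[0, 0, -1], [0, 0, 0], 1], [[0, 0, -1], [0, 0, 0], 1], [[0, 0, -1], [0, 0, 0], 1], [[0, 0, -1], [0, 0, 0], 1], [[0, 0.8, 0], [0, 0, 0], 1], [[0, 1, 0], [0, 0, 0], 1], [[0, 1, 0], [0, 0, 0], 1], [[0, 1, 0], [0, 0, 0], 1], [[0, 1, 0], [0, 0, 0], 1], [[0, 1, 0], [0, 0, 0], 1], [[0, 1, 0], [0, 0, 0], 1], [[0, 0, 0], [0, 0, 0], 1]]'

```text
clock: 22.7
position: [0.4522, -0.0382, 0.2514]
tool_rot: [3.141, -0.0, 3.128]
force: [-0.0, -1.2, -0.8]
grip_width: 0.0002
finger_force: 0.0
```

Run:
```python
from lev import *
from bl import bl
for c in ("top","scene"):
    lev(c);bl(c)
f=grab_frame("top")
cv2.imwrite("pics/top7.png",cv2.resize(f["pixels"][130:280,110:410,::-1],(800,400),interpolation=2))
```

```text
[ 0.4522 -0.0382  0.2514] [ 3.141 -0.     3.128] [-0.  -1.2 -0.8]
top 147 [ 0.6122 -0.0378] ang 1.71 ang from pivot 1.528
[ 0.4522 -0.0394  0.2514] [-3.141 -0.     3.127] [ 0.2 -1.3  0.5]
top 43 [ 0.506  -0.2123] ang 4.54 from pivot 4.677 ends [ 0.508 -0.202] [ 0.505 -0.221]
[ 0.4524 -0.0402  0.2515] [-3.141 -0.     3.126] [-0.1 -0.3 -0.2]
scene 208 [ 0.6142 -0.0437] ang 1.522 ang from pivot 1.495
[ 0.4525 -0.0406  0.2515] [-3.141 -0.     3.125] [-0.6 -0.8  0.2]
scene 54 [ 0.5102 -0.2028] ang 4.685 from pivot 4.794 ends [ 0.511 -0.162] [ 0.51  -0.221]
```

View pics/top7.png

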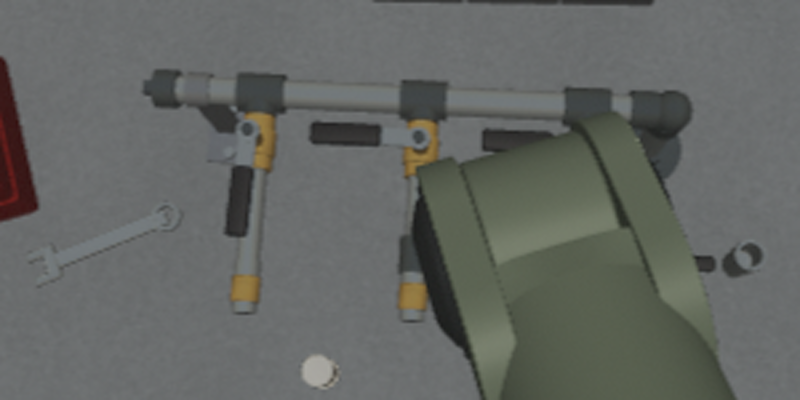

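The top view shows the filter lever at (485–550, 140), parallel to the shut gauge lever. The bleed lever tip at (705, 264) is in line with its branch. The spanner, socket, element and the other two levers are unmoved; the arm hides the oil bottle.

```bash
python3 -c "
from workcell import bot
print(bot.job_done())"
```

```text
the job is handed in; nothing more can be done
None
```

The filter's feed valve was pushed fully shut against its stop, then the bleed valve fully open against its stop; the arm was clear of everything when I handed the job in at about 23 s.

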